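Fit and roll down shelf-edge strips

ROBOT

A 7-joint arm with a two-finger parallel gripper is mounted at the origin on the work surface. World frame = base frame: x ahead of the robot, y to its left, z up, the work surface at z = 0. Lengths are in mm, angles in rad, forces in N, time in s.
With the tool pointing down it reaches from about 350 to 775 mm from the base axis. Payload 3.1 kg.
Tool frame: the origin (TCP) lies at the very end of the fingers, on their centre line; the grasp point (between the pads) lies 19 mm behind it (tcp_to_grasp is the distance from the TCP to the grasp point, in mm); z points along the fingers, y is the direction in which the jaws open and shut (so a half turn about z gives the same grasp; the last joint's range is limited). The gripper opens to 85 mm and grips with 20 to 120 N. Pads are 22 mm wide; open, the fingers measure 114 mm over their backs; the gripper's body (76 mm by 85 mm) begins 54 mm behind the grasp point. The pads swing forward as they close: fully open they stand 13 mm farther back than shut.
Start: joints at [-1.307, 0.311, 0.014, 1.512, -0.004, 1.319, -0.027], TCP at [165.554, 524.509, 231.304] pointing down, gripper open.
Joint ranges: [-2.7, 2.7], [-0.3, 1.91], [-1.27, 1.3], [0.12, 2.57], [-1.44, 4.58], [0.2, 2.03], [-3.05, 3.05]. Speed limits (rad/s): [2.79, 2.79, 3.14, 3.14, 3.14, 3.14, 3.14].

INTERFACE

Orientations are given as a rotation vector (axis times angle).
In Python, from station import get_obs, capture, camera_model, sign_off, tcp_to_grasp gives the robot as it stands.
- The arm moves only by the tool jog_arm, never from a script. Its arguments are lists of equal length, an entry for each row: "delta_pos": the shift along the tool's x, y, z in mm, a list of three; "angular": the turn, a rotation vector about the tool's x, y, z in rad, a list of three; "fingers": the finger opening in mm, from 0 to 85.4. In form: {"delta_pos": [[x, y, z], ...], "angular": [[rx, ry, rz], ...], "fingers": [fingers, ...]}. A call has 1 to 12 rows; each row is the pose to reach, as a shift and turn from the pose commanded when the call began, along the tool's axes at that moment; what a row does not reach only later rows make up. A row lasts 1/8 s, in which the tool goes at most 62.5 mm and 10.7 degrees, less where a joint would pass 70% of its speed; a pose out of reach is approached as far as the arm can. A call with a gripper value outside its range is refused whole. The fingers move at their own pace and stop on an object; "grip_force" is the grip in N (left out, the last holds). Time passes only in rows, so rows that repeat a pose let the fingers close. It gives the time, the measured TCP pose, the force and the opening at its end, in the units of the state.
- get_obs(): the state, without advancing time (a new reading comes with each control period).
- capture(name): name is "side" or "top" or "wrist"; returns the picture (420x560x3 uint8, red, green, blue); there is no depth.
- camera_model(name): a dict with "vertical_fov" (degrees; the focal length in pixels is half the picture's height over the tangent of half this angle, whatever the lens; pixels are square), "cx", "cy" (the principal point, pixels), "R" (3x3) and "t" (3): a world point X has camera coordinates R X + t. Camera axes: x right, y down, z forward; pixel columns grow to the right and rows downward; lengths in mm; the calibration is good to about 2 mm. A picture is of the moment at which its call begins: read the wrist's pose just before it. camera_model takes no time and is no camera call; for the wrist camera it gives the pose at the moment of the call.
- sign_off(): hands the job in, once; it reports no verdict.
The state is a dict: "clock": time; "joints": joint angles; "qd": joint speeds; "joint_torque": joint torques, N m; "position": TCP position; "tool_rot": TCP orientation; "ft_force": force on the tool from outside, world axes, zero at the start; "wrist_torque": the same for the moment, N m; "opening": finger opening in mm.
Only numpy, scipy, OpenCV 4.12 (cv2) and the standard library are available. Lean on these libraries where they do the work, as an engineer would, in place of code of your own. Each camera call takes 0.05 s, during which the arm holds its last target. There are 200 camera calls.

TASK

Edge the pantry shelf: lay every aluminium strip that is on the counter into the channel along the shelf's top, end to end without gaps, the first pushed in under the hood until it meets the hidden end stop. Then take the hand roller and roll along the strips with firm pressure until they all sit flat on the channel's bed, and hang the roller back in its stand. Leave the other kitchen things where they are.

Things in the scene. Friction and masses are not known exactly. Their poses are not given: they have to be found in the camera images.
- shelf: fixed oak shelf standing on edge, 46 mm wide (own x), 440 long (own y), four foot blocks 26 mm high reaching 51 mm from its centre line. Origin: centre of its underside, own z up. A channel runs along its top in own y, open at the -y end, under a hood from own y +0.185 to +0.22
- bed_mid (a point): the middle of the channel's bed, 40 mm above the shelf's origin, same axes. The flat bed is 32 mm wide between rails 4 mm thick that rise 8 mm above it (outside width 40 mm). A strip lying seated on the bed has its top 14 mm above it, 6 mm higher than the rails; laid on the clips but not yet pressed, its top is 19 mm above the bed
- clip_first (a point): round top of the clip nearest the hood, before pressing, 5 mm above the bed. Friction clips cross the bed every 26 mm from here (shelf's own y +0.180) to own y -0.132. A laid strip rests on them. A clip sinks into the bed only when pressed with over about 3 N (a whole strip at its middle 9 to 12 N), and stays where pushed
- hood_mouth (a point): middle of the bed at the hood's mouth; strips go in towards the shelf's +y. The hood's roof is 23 mm (underside) to 26 mm (top) above the bed; it is closed at the back. The end stop is a solid block whose face is hidden 5 to 20 mm inside the mouth, at a place that changes from start to start
- catch (a joint): the feeler pin in the end stop's face, at about the height of a laid or seated strip: 0 = free (standing out 5 mm), 0.005 = pushed in by a strip that touches the stop. It is very light (under 0.1 N) and springs out when the strip goes away
- strip_1: a solid aluminium edge strip, a plain flat bar 28 mm wide (own x), 80 mm long (own y), 14 mm thick (own z), two faint grooves across it, 70 g; all strips are alike and either flat face may be up. The origin is the bar's centre. It starts flat on the counter. Three or four strips are there in a run; absent ones read None
- strip_2: a solid aluminium edge strip, a plain flat bar 28 mm wide (own x), 80 mm long (own y), 14 mm thick (own z), two faint grooves across it, 70 g; all strips are alike and either flat face may be up. The origin is the bar's centre. It starts flat on the counter. Three or four strips are there in a run; absent ones read None
- strip_3: a solid aluminium edge strip, a plain flat bar 28 mm wide (own x), 80 mm long (own y), 14 mm thick (own z), two faint grooves across it, 70 g; all strips are alike and either flat face may be up. The origin is the bar's centre. It starts flat on the counter. Three or four strips are there in a run; absent ones read None
- strip_4: a solid aluminium edge strip, a plain flat bar 28 mm wide (own x), 80 mm long (own y), 14 mm thick (own z), two faint grooves across it, 70 g; all strips are alike and either flat face may be up. The origin is the bar's centre. It starts flat on the counter. Three or four strips are there in a run; absent ones read None
- roller: hand roller, about 0.4 kg, upright: black rubber wheel 44 mm across and 26 mm wide, axle along own x, so it rolls along own y. Origin: underside of the wheel, own z up. A steel yoke and above it a shoulder plate 90 mm (own x) by 36 mm (own y), 50 to 58 mm above the origin. It starts hanging by this plate in the stand
- handle (a point): centre of the roller's dark wooden handle block, 89 mm above the roller's origin: 26 mm (own x) by 30 mm (own y), 62 mm high (58 to 120 mm above the origin)
- stand: fixed wooden roller stand, 110 mm square; origin at the centre of its underside. Two rests along own y, 16 mm wide, centred 38 mm either side, tops 60 mm high, with 9 mm lips outside (49 mm from the centre line) and at the ends (39 mm off). The roller hangs between, plate ends on the rests, own x along the stand's x (either way), its origin 10 mm above the stand's
- salt_pig: white ceramic salt pig with a wooden lid, 125 mm wide, 120 mm high, to be left alone; origin under its centre
- spice_jar: amber glass spice jar, 42 mm wide, 85 mm high, to be left alone; origin under its centre
- cutter: round steel biscuit cutter, 56 mm wide, 30 mm high, to be left alone; origin under its centre
- ramekin: white ceramic ramekin, 80 mm wide, 45 mm high, to be left alone; origin under its centre
Mind the look-alikes: they are no part of the job. Leave any blue look-alike of the roller alone. Leave any green look-alike of the strip_4 alone.

How it is judged:
By the outcome, as a careful person would: the job done as asked, in the order asked, and still so for the second after the job is handed in, with the robot touching nothing.
Of strip_1, strip_2, strip_3, strip_4 only 3 to 4 are there at a start; the rules pass over those that are not, and their reading is None.
At some moment in a run one of strip_1, strip_2, strip_3, strip_4 may be knocked a few centimetres aside while the robot is not near it.
It also fails if it takes over 210 s, if anything falls off the work surface, if the arm or the gripper's body presses on something with over 40 N, if the wrist force passes 120 N, or if a joint passes its speed limit or range.

## Working session

There is one attempt and no reset: what is moved stays moved. The work goes in short steps, Python scripts to look and compute and a tool call to move; the robot and the scene stay as the last step left them, time stands still between calls to the robot, and variables do not carry over. Pictures are saved under pics/ and viewed, about 12 in all and at most 16, crops included, and the job is handed in when it is done.

Besides the shell and the picture viewer there is one more tool, called after "Request:" as name(argument=value, ...), one argument or row to a line, values as JSON. jog_arm: Moves the arm, as the interface text tells. Its arguments: {"type":"object","properties":{"delta_pos":{"type":"array"},"angular":{"type":"array"},"fingers":{"type":"array"},"grip_force":{"type":"number"}},"required":["delta_pos","angular","fingers"]}

```bash
mkdir -p pics; ls; cat > h.py <<'E'
import numpy as np, cv2
from scipy.spatial.transform import Rotation as Rn
from station import get_obs, capture, camera_model, sign_off, tcp_to_grasp
def save(n,f):
    m=camera_model(n); im=capture(n); cv2.imwrite('pics/'+f,im[:,:,::-1]); return im,m
def foc(m): return 210/np.tan(np.radians(m['vertical_fov'])/2)
def ray(m,p,z):
    p=np.atleast_2d(np.array(p,float)); f=foc(m)
    d=np.c_[(p[:,0]-m['cx'])/f,(p[:,1]-m['cy'])/f,np.ones(len(p))]
    R=np.array(m['R']);t=np.array(m['t']); C=-R.T@t; D=d@R
    return C+D*((z-C[2])/D[:,2])[:,None]
def proj(m,X):
    X=np.atleast_2d(X); c=X@np.array(m['R']).T+np.array(m['t']); f=foc(m)
    return np.c_[m['cx']+f*c[:,0]/c[:,2],m['cy']+f*c[:,1]/c[:,2]]
E
python3 - <<'E'
from h import *
print(get_obs(),tcp_to_grasp if not callable(tcp_to_grasp) else tcp_to_grasp())
for n in('top','side'):
    im,m=save(n,n+'0.png'); print(n,m)
E
```

```text
pics
{'clock': 0.0, 'joints': array([-1.3067061 ,  0.31174041,  0.01399859,  1.51308174, -0.00439217,
        1.31919213, -0.0272179 ]), 'qd': array([ 2.77745928e-05, -1.73738440e-03,  1.42128358e-03, -4.58209713e-04,
       -1.96863805e-04,  7.46861559e-04,  5.77336700e-05]), 'joint_torque': array([-5.52789515e-04, -3.79918849e+01,  1.45789166e-01, -2.30592656e+01,
        1.23337470e-02,  1.38768161e-02,  2.94711072e-06]), 'position': array([165.34834098, 523.78203986, 230.20303489]), 'tool_rot': array([-0.47834078, -3.10469987,  0.00373361]), 'ft_force': array([0.00822709, 0.19787666, 0.49260211]), 'wrist_torque': array([-0.01549099,  0.03645462,  0.0083952 ]), 'opening': 85.60655905417312} 18.700000000000003
top {'vertical_fov': 52.032764452684056, 'cx': 279.62418082798996, 'cy': 211.9839834776623, 'R': array([[-0.05775912, -0.99832392,  0.00363711],
       [-0.9748075 ,  0.0556116 , -0.21600388],
       [ 0.21543958, -0.01602168, -0.97638573]]), 't': array([ -18.55895461,  497.93854393, 1304.1475117 ])}
side {'vertical_fov': 48.526764622747564, 'cx': 288.1925740164397, 'cy': 207.99615166597602, 'R': array([[ 0.83438362, -0.5510637 , -0.01152329],
       [-0.40812777, -0.60363825, -0.68487414],
       [ 0.37045338,  0.57615073, -0.72857026]]), 't': array([-433.20467266,  238.18159942, 1139.99899043])}
```

View pics/top0.png

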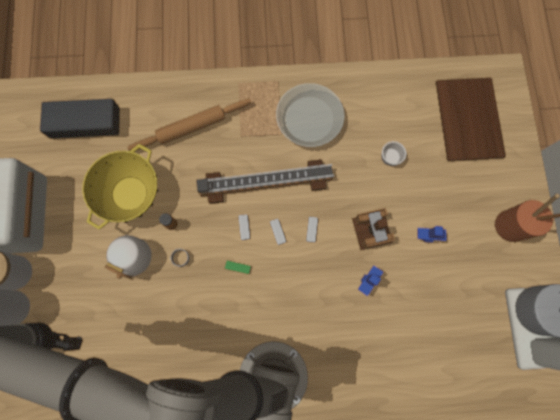

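View pics/side0.png

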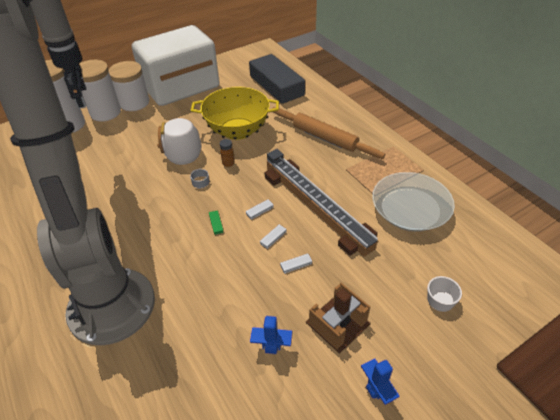

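Top view: three bare strips at about (244,228), (278,232) and (312,229). The shelf runs from (333,173) to the dark hood at (200,186). The roller is in its stand at (374,229); the green bar and the blue rollers are the decoys.

```bash
python3 - <<'E'
from h import *
m=camera_model('top')
im=cv2.imread('pics/top0.png'); 
hsv=cv2.cvtColor(im,cv2.COLOR_BGR2HSV)
mk=((hsv[:,:,1]<60)&(hsv[:,:,2]>110)).astype(np.uint8); mk[:205]=0;mk[250:]=0;mk[:,:230]=0;mk[:,330:]=0
for c in cv2.findContours(mk,0,2)[0]:
    if cv2.contourArea(c)<40: continue
    r=cv2.minAreaRect(c); b=cv2.boxPoints(r); w=ray(m,b,14)[:,:2]
    print(r[0],ray(m,[r[0]],14)[0].round(),[np.linalg.norm(w[i]-w[(i+1)%4]).round() for i in range(4)],w.round().tolist())
print(ray(m,[(333,173),(198,186)],50).round())
print('stand',ray(m,[(374,229)],60).round(), 'blue',ray(m,[(432,234),(371,281)],80).round())
w=camera_model('wrist'); o=get_obs()
R=Rn.from_rotvec(o['tool_rot']).as_matrix(); C=-w['R'].T@w['t']
print('tool axes',R.round(3)); print('cam in tool',R.T@(C-o['position']), 'camaxes in tool',(R.T@w['R'].T).round(3), w['vertical_fov'])
E
```

```text
(277.5036315917969, 231.135009765625) [442. -37.  14.] [np.float64(32.0), np.float64(83.0), np.float64(31.0), np.float64(83.0)] [[478.0, -10.0], [487.0, -41.0], [407.0, -64.0], [398.0, -34.0]]
(311.6646423339844, 229.01828002929688) [ 443. -148.   14.] [np.float64(82.0), np.float64(32.0), np.float64(82.0), np.float64(31.0)] [[406.0, -125.0], [486.0, -140.0], [481.0, -171.0], [400.0, -156.0]]
(243.7692413330078, 226.65386962890625) [463.  71.  14.] [np.float64(32.0), np.float64(82.0), np.float64(31.0), np.float64(82.0)] [[503.0, 90.0], [506.0, 58.0], [423.0, 52.0], [421.0, 83.0]]
[[ 616. -227.   50.]
 [ 597.  209.   50.]]
stand [[ 424. -338.   60.]] blue [[ 395. -509.   80.]
 [ 264. -308.   80.]]
tool axes [[-0.954  0.301 -0.001]
 [ 0.301  0.954 -0.002]
 [-0.    -0.002 -1.   ]]
cam in tool [  73.34374311    0.49065866 -143.06565983] camaxes in tool [[ 0.001 -0.958 -0.286]
 [ 1.     0.001 -0.001]
 [ 0.001 -0.286  0.958]] 63.23500766023254
```

Request:
jog_arm(
  delta_pos=[
    [-443,-357,-90],
    [-443,-357,-90],
    [-443,-357,-90],
    [-443,-357,-90],
    [-443,-357,-90],
    [-443,-357,-90],
    [-443,-357,-90],
    [-443,-357,-90],
    [-443,-357,-90],
    [-443,-357,-90],
    [-443,-357,-90],
    [-443,-357,-90],
  ],
  angular=[
    [0,0,0.18],
    [0,0,0.36],
    [0,0,0.54],
    [0,0,0.72],
    [0,0,0.9],
    [0,0,1.08],
    [0,0,1.265],
    [0,0,1.265],
    [0,0,1.265],
    [0,0,1.265],
    [0,0,1.265],
    [0,0,1.265],
  ],
  fingers=[85,85,85,85,85,85,85,85,85,85,85,85],
)

```text
clock: 1.6
position: [479.6, 53.1, 320.6]
tool_rot: [-2.216, -2.224, 0.001]
ft_force: [-0.1, -0.3, -0.2]
opening: 85.0
```

```bash
python3 - <<'E'
from h import *
o=get_obs(); print(o['clock'],o['position'],o['joints'].round(2)); print(Rn.from_rotvec(o['tool_rot']).as_matrix().round(3))
im,m=save('wrist','w1.png'); np.save('w1.npy',m,allow_pickle=True)
E
```

```text
1.6 [479.61591486  53.06123749 320.62912843] [-0.67  0.15  0.61  1.53 -0.09  1.5  -0.05]
[[-0.004  1.    -0.002]
 [ 1.     0.004  0.001]
 [ 0.001 -0.002 -1.   ]]
```

View pics/w1.png

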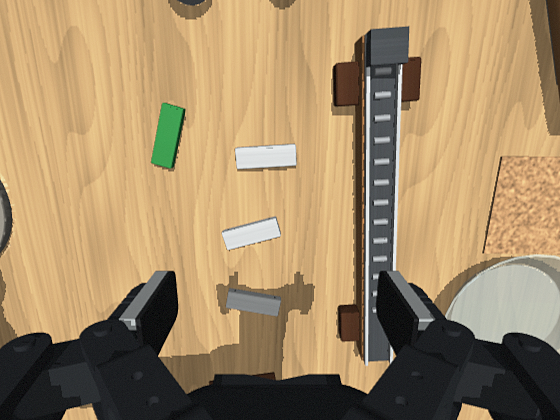

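The wrist view shows the strips at (266,157), (251,234) and (254,302, in shadow). The channel runs between bright rails from (385,65) to (380,360), with the hood at (388,45).

```bash
python3 - <<'E'
from h import *
m=np.load('w1.npy',allow_pickle=True).item(); im=cv2.imread('pics/w1.png'); hsv=cv2.cvtColor(im,cv2.COLOR_BGR2HSV)
mk=((hsv[:,:,1]<45)&(hsv[:,:,2]>80)).astype(np.uint8); roi=np.zeros_like(mk); roi[130:322,210:310]=1
for c in cv2.findContours(mk*roi,0,2)[0]:
    if cv2.contourArea(c)<300: continue
    r=cv2.minAreaRect(c); w=ray(m,cv2.boxPoints(r),14)[:,:2]
    e=[w[1]-w[0],w[2]-w[1]]; e.sort(key=np.linalg.norm); 
    print(np.array(r[0]).round(),'ctr',w.mean(0).round(1),[round(np.linalg.norm(x)) for x in e],'az',np.degrees(np.arctan2(e[1][1],e[1][0])).round(1))
# rails
L=[];Rr=[]
for v in list(range(70,262,8)):
    row=((hsv[v,:,1]<45)&(hsv[v,:,2]>140)).nonzero()[0]; row=row[(row>355)&(row<412)]
    L.append((row.min(),v)); Rr.append((row.max()+1,v))
for n,P in(('L',L),('R',Rr)):
    w=ray(m,P,48); p=np.polyfit(w[:,1],w[:,0],1); print(n,p,np.abs(np.polyval(p,w[:,1])-w[:,0]).max().round(1),P[0],P[-1])
g=hsv[:,384,2]; print('col384',[(v,int(g[v])) for v in range(20,110,2)])
print('hood corners',ray(m,[(371,25),(409,27),(406,65),(367,62)],66).round(1), 'open end',ray(m,[(366,362),(391,360)],48).round(1))
# clips
mk=((hsv[:,:,1]<60)&(hsv[:,:,2]>150)).astype(np.uint8); roi[:]=0; roi[62:275,373:394]=1
for c in cv2.findContours(mk*roi,0,2)[0]:
    if cv2.contourArea(c)>15:
        x,y,a,b=cv2.boundingRect(c); print((x,y,a,b),ray(m,[(x+a/2,y+b/2)],44.5)[0].round(1))
E
```

```text
[253. 302.] ctr [ 444.7 -146.1] [34, 79] az -10.1
[251. 233.] ctr [442.9 -37. ] [31, 80] az 15.7
[265. 156.] ctr [463.9  70. ] [28, 79] az 3.8
L [-7.79080923e-02  5.92824998e+02] 1.0 (np.int64(367), 70) (np.int64(366), 254)
R [-7.31800361e-02  6.32916048e+02] 0.6 (np.int64(402), 70) (np.int64(396), 254)
col384 [(20, 218), (22, 218), (24, 218), (26, 227), (28, 121), (30, 88), (32, 86), (34, 89), (36, 88), (38, 85), (40, 93), (42, 90), (44, 89), (46, 94), (48, 88), (50, 89), (52, 89), (54, 85), (56, 91), (58, 89), (60, 90), (62, 88), (64, 53), (66, 49), (68, 107), (70, 116), (72, 98), (74, 70), (76, 51), (78, 73), (80, 90), (82, 91), (84, 89), (86, 89), (88, 90), (90, 82), (92, 179), (94, 203), (96, 154), (98, 81), (100, 91), (102, 88), (104, 90), (106, 88), (108, 89)]
hood corners [[576.7 213.4  66. ]
 [616.6 211.7  66. ]
 [617.6 174.9  66. ]
 [575.4 177.7  66. ]] open end [[ 610.5 -223.8   48. ]
 [ 646.7 -220.1   48. ]]
(373, 256, 14, 5) [617.2 -61.1  44.5]
(374, 238, 13, 5) [615.6 -35.4  44.5]
(374, 219, 14, 5) [613.8  -9.2  44.5]
(374, 200, 14, 5) [611.5  16.1  44.5]
(374, 180, 15, 5) [609.8  41.9  44.5]
(375, 159, 14, 5) [608.   68.1  44.5]
(375, 137, 15, 6) [606.2  94.   44.5]
(375, 115, 15, 5) [603.8 120.1  44.5]
(375, 92, 16, 5) [602.  145.8  44.5]
```

```bash
cat >> h.py <<'E'
U=np.array([-0.0744,0.9972]); P0=np.array([613.5,-7.8])   # shelf +y direction, centre
def S(s): return P0+s*U
def plan(xyz,az):
    """delta in tool axes and rotvec to bring TCP to xyz, pointing down with tool x at azimuth az (deg)"""
    o=get_obs(); R=Rn.from_rotvec(o['tool_rot']).as_matrix(); a=np.radians(az)
    T=np.array([[np.cos(a),np.sin(a),0],[np.sin(a),-np.cos(a),0],[0,0,-1]])
    print(o['clock'],o['position'].round(1),'->',np.round(xyz,1),'delta',(R.T@(np.array(xyz)-o['position'])).round(1),'rot',Rn.from_matrix(R.T@T).as_rotvec().round(3),'F',o['ft_force'].round(1))
E
python3 - <<'E'
from h import *
plan([449,69,60],3.8)
im,m=save('top','top1.png'); hsv=cv2.cvtColor(im[:,:,::-1].copy(),cv2.COLOR_BGR2HSV)
E
```

```text
1.65 [479.6  53.1 320.7] -> [449  69  60] delta [ 15.8 -30.1 260.8] rot [-0.002  0.     1.509] F [-0.  -0.2 -0.2]
```

View pics/top1.png

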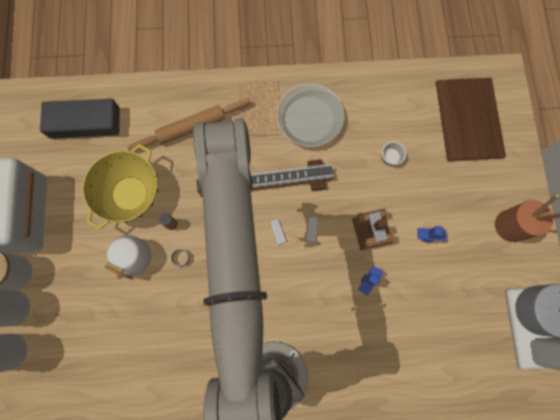

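With the arm moved, the area it hid is clear: only three strips are present, at (244,228, now under the arm), (278,232) and (312,229).

Request:
jog_arm(
  delta_pos=[
    [16,-30,62],
    [16,-30,124],
    [16,-30,186],
    [16,-30,230],
    [16,-30,270],
    [16,-30,270],
    [16,-30,270],
    [16,-30,270],
    [16,-30,270],
    [16,-30,270],
    [16,-30,270],
  ],
  angular=[
    [0,0,0.18],
    [0,0,0.36],
    [0,0,0.54],
    [0,0,0.72],
    [0,0,0.9],
    [0,0,1.08],
    [0,0,1.26],
    [0,0,1.44],
    [0,0,1.509],
    [0,0,1.509],
    [0,0,1.509],
  ],
  fingers=[50,50,50,50,50,50,50,50,50,50,50],
)

```text
clock: 3.08
position: [450.3, 67.6, 51.3]
tool_rot: [-3.139, -0.101, 0.0]
ft_force: [1.0, -0.1, 0.1]
opening: 50.1
```

```bash
python3 - <<'E'
from h import *
plan([449,69,5],3.8); print(get_obs()['joints'].round(2))
im,m=save('wrist','w2.png')
print(proj(m,[[464,70,14],[449,69,14]]))
hsv=cv2.cvtColor(im,cv2.COLOR_RGB2HSV); mk=((hsv[:,:,1]<45)&(hsv[:,:,2]>150)).astype(np.uint8)
for c in cv2.findContours(mk,0,2)[0]:
    if cv2.contourArea(c)<800: continue
    r=cv2.minAreaRect(c); w=ray(m,cv2.boxPoints(r),14)[:,:2]
    e=[w[1]-w[0],w[2]-w[1]]; e.sort(key=np.linalg.norm); 
    print(np.array(r[0]).round(),'ctr',w.mean(0).round(1),[round(np.linalg.norm(x)) for x in e],'az',np.degrees(np.arctan2(e[1][1],e[1][0])).round(1))
E
```

```text
3.075 [450.3  67.6  51.3] -> [449  69   5] delta [-1.2 -1.4 46.3] rot [-0.001  0.    -0.002] F [ 1.  -0.1  0.1]
[-0.82  0.4   0.79  2.02 -0.37  0.87 -1.33]
[[274.96036702 221.03596903]
 [275.03657825 246.24451005]]
[274. 217.] ctr [464.   70.3] [27, 79] az -175.2
```

View pics/w2.png

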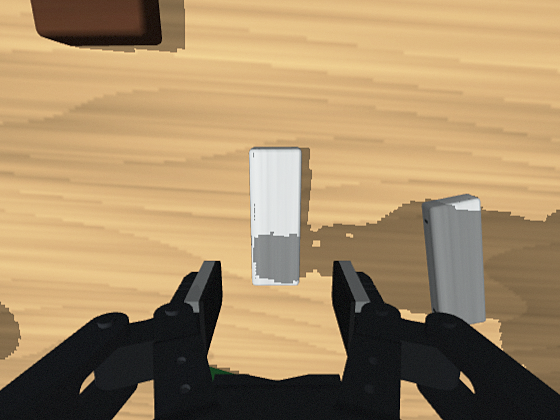

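The strip lies centred between the open pads at (274,217), matching the estimate.

Request:
jog_arm(
  delta_pos=[
    [0,-1,25],
    [0,-1,45.5],
    [0,-1,45.5],
    [0,-1,45.5],
    [0,-1,45.5],
    [0,-1,45.5],
    [0,-1,45.5],
    [0,-1,45.5],
  ],
  angular=[
    [0,0,-0.01],
    [0,0,-0.01],
    [0,0,-0.01],
    [0,0,-0.01],
    [0,0,-0.01],
    [0,0,-0.01],
    [0,0,-0.01],
    [0,0,-0.01],
  ],
  fingers=[50,50,50,20,20,20,20,20],
  grip_force=50,
)

```text
clock: 4.12
position: [451.6, 67.8, 6.8]
tool_rot: [-3.139, -0.113, -0.003]
ft_force: [-1.3, -0.4, 7.3]
opening: 26.1
```

Request:
jog_arm(
  delta_pos=[
    [0,0,0],
    [0,0,-25],
  ],
  angular=[
    [0,0,0],
    [0,0,0],
  ],
  fingers=[20,20],
)

```text
clock: 4.38
position: [448.8, 67.6, 30.1]
tool_rot: [3.139, 0.113, -0.006]
ft_force: [0.7, -0.1, 0.2]
opening: 26.6
```

```bash
python3 - <<'E'
from h import *
print(get_obs()['opening'])
plan([*S(105),100],94.27)
im,m=save('wrist','w3.png')
E
```

```text
26.595747211919594
4.375 [448.8  67.6  30.1] -> [605.7  96.9 100. ] delta [158.3 -17.9 -70.5] rot [-0.002  0.003 -1.574] F [ 0.7 -0.1  0.2]
```

View pics/w3.png

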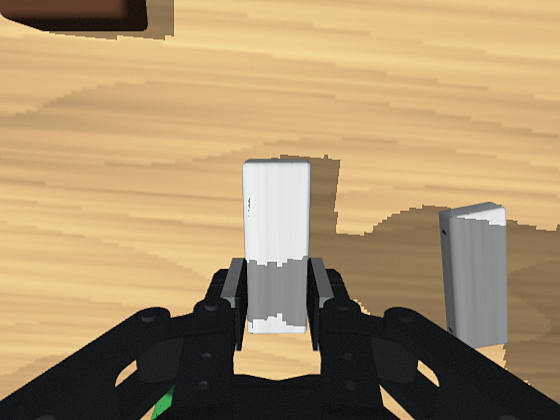

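Request:
jog_arm(
  delta_pos=[
    [0,0,-60],
    [40,-5,-70],
    [80,-10,-70],
    [120,-15,-70],
    [158,-18,-70],
    [158,-18,-70],
    [158,-18,-70],
    [158,-18,-70],
    [158,-18,-70],
    [158,-18,-70],
    [158,-18,-70],
  ],
  angular=[
    [0,0,-0.17],
    [0,0,-0.35],
    [0,0,-0.53],
    [0,0,-0.71],
    [0,0,-0.89],
    [0,0,-1.07],
    [0,0,-1.25],
    [0,0,-1.43],
    [0,0,-1.574],
    [0,0,-1.574],
    [0,0,-1.574],
  ],
  fingers=[20,20,20,20,20,20,20,20,20,20,20],
)

```text
clock: 5.8
position: [606.6, 97.0, 100.5]
tool_rot: [-2.139, -2.301, 0.0]
ft_force: [-0.1, 0.3, -1.0]
opening: 26.1
```

```bash
python3 - <<'E'
from h import *
plan([*S(105),58],94.27)
im,m=save('wrist','w4.png')
E
```

```text
5.8 [606.6  97.  100.5] -> [605.7  96.9  58. ] delta [-0.  -0.9 42.5] rot [-0.    -0.    -0.002] F [-0.1  0.3 -1. ]
```

View pics/w4.png

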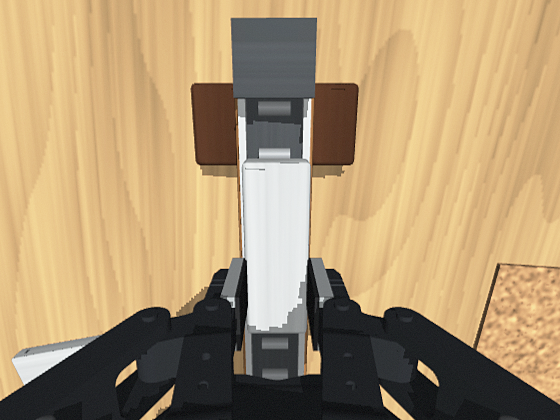

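The gripped strip is over the channel; the rails show at columns ~240 and ~310 in rows 100–155, and the hood spans (232–317, 18–97).

```bash
python3 - <<'E'
from h import *
im=cv2.imread('pics/w4.png'); m=camera_model('wrist'); hsv=cv2.cvtColor(im,cv2.COLOR_BGR2HSV)
for v in (105,115,125,135,145):
    r=((hsv[v,:,1]<40)&(hsv[v,:,2]>120)).nonzero()[0]; r=r[(r>230)&(r<320)]
    w=ray(m,[(r.min(),v),(r.max()+1,v)],48); c=w.mean(0); s=(c[:2]-P0)@U; n=(c[:2]-P0)@[U[1],-U[0]]
    print(v,r.min(),r.max(),'width',np.linalg.norm(w[0]-w[1]).round(1),'s',s.round(1),'lateral',n.round(2))
w=ray(m,[(232,96),(318,96)],66); print((w[:,:2]-P0)@np.c_[U,[U[1],-U[0]]])
for v in (180,220,250):
    r=((hsv[v,:,1]<40)&(hsv[v,:,2]>190)).nonzero()[0]; r=r[(r>230)&(r<320)]; print(v,r.min(),r.max(), (ray(m,[(r.min(),v),(r.max()+1,v)],108)[:,:2]-P0)@[U[1],-U[0]])
E
```

```text
105 238 310 width 39.9 s 181.6 lateral -0.57
115 238 310 width 40.2 s 176.3 lateral -0.58
125 238 310 width 40.6 s 171.0 lateral -0.6
135 239 309 width 39.8 s 165.6 lateral -0.61
145 239 309 width 40.1 s 160.1 lateral -0.62
[[185.53521208 -21.40698788]
 [185.51906754  20.97481596]]
180 240 309 [-14.21055191  14.00922066]
220 241 308 [-14.32036537  14.05850244]
250 242 307 [-14.3007845   13.99062873]
```

Request:
jog_arm(
  delta_pos=[
    [0,-0.5,30],
    [0,-0.5,45],
    [0,-0.5,47.5],
    [0,-0.5,47.5],
    [0,-0.5,47.5],
  ],
  angular=[
    [0,0,0],
    [0,0,0],
    [0,0,0],
    [0,0,0],
    [0,0,0],
  ],
  fingers=[20,20,20,20,20],
)

```text
clock: 6.48
position: [607.1, 97.0, 54.2]
tool_rot: [2.136, 2.302, 0.002]
ft_force: [0.7, -1.0, -0.1]
opening: 26.3
```

Request:
jog_arm(
  delta_pos=[
    [10,0,0],
    [16,0,0],
    [22,0,0],
    [26,0,0],
    [26,0,0],
  ],
  angular=[
    [0,0,0],
    [0,0,0],
    [0,0,0],
    [0,0,0],
    [0,0,0],
  ],
  fingers=[20,20,20,20,20],
)

```text
clock: 7.1
position: [604.2, 123.5, 53.2]
tool_rot: [-2.135, -2.304, -0.0]
ft_force: [-0.1, 0.8, -0.5]
opening: 26.0
```

Request:
jog_arm(
  delta_pos=[
    [2,0,0.5],
    [4,0,0.5],
    [6,0,0.5],
    [8,0,0.5],
    [9,0,0.5],
    [9,0,0.5],
  ],
  angular=[
    [0,0,0],
    [0,0,0],
    [0,0,0],
    [0,0,0],
    [0,0,0],
    [0,0,0],
  ],
  fingers=[20,20,20,20,20,20],
)

```text
clock: 7.85
position: [603.7, 132.0, 52.8]
tool_rot: [2.136, 2.303, 0.0]
ft_force: [-0.1, 0.3, -1.0]
opening: 26.4
```

Request:
jog_arm(
  delta_pos=[
    [2,0,0],
    [4,0,0],
    [6,0,0],
    [8,0,0],
    [10,0,0],
    [10,0,0],
  ],
  angular=[
    [0,0,0],
    [0,0,0],
    [0,0,0],
    [0,0,0],
    [0,0,0],
    [0,0,0],
  ],
  fingers=[20,20,20,20,20,20],
)

```text
clock: 8.6
position: [603.0, 139.8, 52.8]
tool_rot: [2.137, 2.301, -0.003]
ft_force: [0.1, -4.5, 0.1]
opening: 26.4
```

Request:
jog_arm(
  delta_pos=[
    [1,0,0.7],
    [1,0,0.7],
    [1,0,0.7],
  ],
  angular=[
    [0,0,0],
    [0,0,0],
    [0,0,0],
  ],
  fingers=[20,20,20],
)

```text
clock: 8.98
position: [603.0, 139.8, 52.4]
tool_rot: [2.137, 2.299, -0.004]
ft_force: [-0.1, -5.5, 1.2]
opening: 26.4
```

Request:
jog_arm(
  delta_pos=[
    [0,0,0],
    [0,0,0],
    [0,0,0],
    [0,0,-30],
    [0,0,-60],
    [0,0,-70],
  ],
  angular=[
    [0,0,0],
    [0,0,0],
    [0,0,0],
    [0,0,0],
    [0,0,0],
    [0,0,0],
  ],
  fingers=[50,50,50,50,50,50],
)

```text
clock: 9.72
position: [604.3, 143.7, 124.3]
tool_rot: [2.134, 2.303, 0.006]
ft_force: [0.5, -1.1, 0.6]
opening: 50.2
```

```bash
python3 - <<'E'
from h import *
im,m=save('wrist','w5.png'); hsv=cv2.cvtColor(im,cv2.COLOR_RGB2HSV)
im,m2=save('top','top2.png'); 
hs=cv2.cvtColor(im,cv2.COLOR_RGB2HSV)
mk=((hs[:,:,1]<60)&(hs[:,:,2]>90)).astype(np.uint8); roi=np.zeros_like(mk); roi[205:255,225:335]=1
for c in cv2.findContours(mk*roi,0,2)[0]:
    if cv2.contourArea(c)<60: continue
    r=cv2.minAreaRect(c); w=ray(m2,cv2.boxPoints(r),14)[:,:2]
    e=[w[1]-w[0],w[2]-w[1]]; e.sort(key=np.linalg.norm); print('ctr',w.mean(0).round(1),[round(np.linalg.norm(x)) for x in e],'az',np.degrees(np.arctan2(e[1][1],e[1][0])).round(1))
a=np.radians(15.7); print('s2'); plan([442.9-15*np.cos(a),-37-15*np.sin(a),45],15.7)
E
```

```text
ctr [442.5 -37.4] [32, 83] az -165.2
ctr [ 443.2 -147.6] [30, 81] az -10.3
s2
9.825 [603.6 143.4 123.1] -> [428.5 -41.1  45. ] delta [-170.8 -188.7   77.5] rot [ 1.000e-03 -2.000e-03  1.372e+00] F [ 0.1  0.1 -0.4]
```

View pics/w5.png

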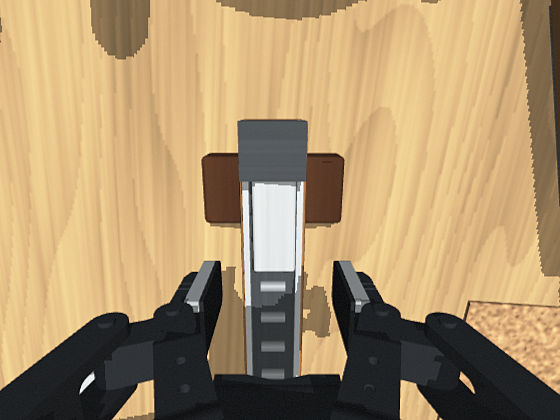

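Strip 1 lies straight in the channel, running under the hood (mouth at row 182, rear end at row 271).

Request:
jog_arm(
  delta_pos=[
    [-40,-45,0],
    [-80,-90,0],
    [-120,-135,0],
    [-165,-180,10],
    [-171,-189,40],
    [-171,-189,77],
    [-171,-189,77],
    [-171,-189,77],
    [-171,-189,77],
    [-171,-189,77],
  ],
  angular=[
    [0,0,0.18],
    [0,0,0.36],
    [0,0,0.54],
    [0,0,0.72],
    [0,0,0.9],
    [0,0,1.08],
    [0,0,1.26],
    [0,0,1.375],
    [0,0,1.375],
    [0,0,1.375],
  ],
  fingers=[50,50,50,50,50,50,50,50,50,50],
)

```text
clock: 11.08
position: [426.7, -41.7, 44.6]
tool_rot: [-3.112, -0.427, 0.002]
ft_force: [-0.3, 0.3, 0.1]
opening: 50.1
```

```bash
cat >> h.py <<'E'
def strips(im,m,v=150,a0=800):
    hsv=cv2.cvtColor(im,cv2.COLOR_RGB2HSV); mk=((hsv[:,:,1]<45)&(hsv[:,:,2]>v)).astype(np.uint8)
    mk=cv2.morphologyEx(mk,cv2.MORPH_CLOSE,np.ones((3,3),np.uint8))
    for c in cv2.findContours(mk,0,2)[0]:
        if cv2.contourArea(c)<a0: continue
        r=cv2.minAreaRect(c); w=ray(m,cv2.boxPoints(r),14)[:,:2]
        e=[w[1]-w[0],w[2]-w[1]]; e.sort(key=np.linalg.norm)
        print(np.array(r[0]).round(),'ctr',w.mean(0).round(1),[round(np.linalg.norm(x)) for x in e],'az',np.degrees(np.arctan2(e[1][1],e[1][0])).round(1))
E
python3 - <<'E'
from h import *
a=np.radians(15.7); plan([442.9-15*np.cos(a),-37-15*np.sin(a),5.5],15.7)
im,m=save('wrist','w6.png'); strips(im,m,90)
E
```

```text
11.075 [426.7 -41.7  44.6] -> [428.5 -41.1   5.5] delta [ 1.9 -0.1 39.1] rot [-0.     0.001 -0.001] F [-0.3  0.3  0.1]
[467. 263.] ctr [ 444.5 -145.2] [35, 81] az -11.5
[280. 215.] ctr [443.4 -38.2] [27, 79] az -162.9
```

Request:
jog_arm(
  delta_pos=[
    [1,1,25],
    [1,1,38],
    [1,1,38],
    [1,1,38],
    [1,1,38],
    [1,1,38],
    [1,1,38],
    [1,1,38],
  ],
  angular=[
    [0,0,-0.01],
    [0,0,-0.01],
    [0,0,-0.01],
    [0,0,-0.01],
    [0,0,-0.01],
    [0,0,-0.01],
    [0,0,-0.01],
    [0,0,-0.01],
  ],
  fingers=[50,50,50,20,20,20,20,20],
)

```text
clock: 12.12
position: [429.2, -42.7, 7.9]
tool_rot: [3.111, 0.44, 0.003]
ft_force: [-1.5, 0.2, 6.0]
opening: 26.0
```

Request:
jog_arm(
  delta_pos=[
    [0,0,0],
    [0,0,-40],
    [0,0,-60],
    [0,0,-60],
  ],
  angular=[
    [0,0,0],
    [0,0,0],
    [0,0,0],
    [0,0,0],
  ],
  fingers=[20,20,20,20],
)

```text
clock: 12.62
position: [429.9, -42.4, 68.2]
tool_rot: [-3.11, -0.441, -0.006]
ft_force: [0.5, 0.4, -1.1]
opening: 26.0
```

```bash
python3 - <<'E'
from h import *
plan([*S(55),100],94.27)
E
```

```text
12.625 [429.9 -42.4  68.2] -> [609.4  47.  100. ] delta [197.4 -36.  -31. ] rot [ 0.003 -0.003 -1.364] F [ 0.5  0.4 -1.1]
```

Request:
jog_arm(
  delta_pos=[
    [0,0,-31],
    [45,-10,-31],
    [90,-20,-31],
    [140,-30,-31],
    [180,-36,-31],
    [197,-36.5,-31],
    [197,-36.5,-31],
    [197,-36.5,-31],
    [197,-36.5,-31],
    [197,-36.5,-31],
    [197,-36.5,-31],
  ],
  angular=[
    [0,0,-0.17],
    [0,0,-0.35],
    [0,0,-0.53],
    [0,0,-0.71],
    [0,0,-0.89],
    [0,0,-1.07],
    [0,0,-1.25],
    [0,0,-1.364],
    [0,0,-1.364],
    [0,0,-1.364],
    [0,0,-1.364],
  ],
  fingers=[20,20,20,20,20,20,20,20,20,20,20],
)

```text
clock: 14.0
position: [607.4, 47.2, 97.7]
tool_rot: [-2.138, -2.301, 0.001]
ft_force: [-0.4, 0.7, -0.3]
opening: 26.3
```

```bash
cat >> h.py <<'E'
def lat(p): p=np.asarray(p)[...,:2]-P0; return np.stack([p@U,p@[U[1],-U[0]]],-1)
E
python3 - <<'E'
from h import *
plan([*S(55),54.5],94.27); o=get_obs(); print('tcp s,lat',lat(o['position']))
im,m=save('wrist','w7.png'); hsv=cv2.cvtColor(im,cv2.COLOR_RGB2HSV)
for v in (100,120,140,180,220,240):
    r=((hsv[v,:,1]<40)&(hsv[v,:,2]>120)).nonzero()[0]; r=r[(r>225)&(r<325)]
    for z in (48,59,106): print(v,z,r.min(),r.max(),lat(ray(m,[(r.min(),v),(r.max()+1,v)],z)).round(1).tolist())
E
```

```text
14.0 [607.4  47.2  97.7] -> [609.4  47.   54.5] delta [-0.3  2.1 43.2] rot [-0.001 -0.    -0.001] F [-0.4  0.7 -0.3]
tcp s,lat [55.31477181 -2.03659261]
100 48 243 316 [[134.4, -20.5], [134.3, 19.2]]
100 59 243 316 [[134.0, -19.4], [134.0, 18.0]]
100 106 243 316 [[132.6, -15.1], [132.6, 12.7]]
120 48 243 315 [[124.0, -20.8], [124.0, 19.0]]
120 59 243 315 [[124.3, -19.7], [124.2, 17.8]]
120 106 243 315 [[125.4, -15.3], [125.4, 12.6]]
140 48 244 315 [[113.3, -20.5], [113.3, 19.4]]
140 59 244 315 [[114.2, -19.5], [114.2, 18.1]]
140 106 244 315 [[117.9, -15.1], [117.9, 12.8]]
180 48 244 313 [[90.8, -21.2], [90.8, 19.0]]
180 59 244 313 [[93.0, -20.1], [93.0, 17.7]]
180 106 244 313 [[102.2, -15.5], [102.2, 12.5]]
220 48 245 312 [[66.8, -21.2], [66.7, 19.1]]
220 59 245 312 [[70.3, -20.2], [70.3, 17.9]]
220 106 245 312 [[85.4, -15.6], [85.3, 12.6]]
240 48 245 312 [[54.1, -21.6], [54.1, 19.5]]
240 59 245 312 [[58.3, -20.5], [58.3, 18.2]]
240 106 245 312 [[76.5, -15.8], [76.5, 12.9]]
```

View pics/w7.png

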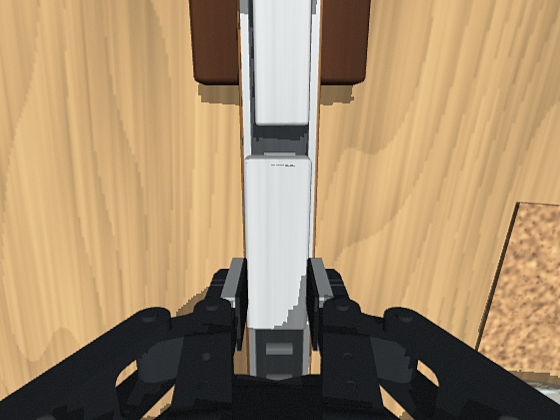

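Strip 1's rear end is at row ~123 (s≈123 mm, as expected); the gripped strip 2 is straight behind it, needing about 2 mm to the right.

Request:
jog_arm(
  delta_pos=[
    [0,2,30],
    [0,2,42],
    [0,2,43.5],
    [0,2,43.5],
    [0,2,43.5],
  ],
  angular=[
    [0,0,0],
    [0,0,0],
    [0,0,0],
    [0,0,0],
    [0,0,0],
  ],
  fingers=[20,20,20,20,20],
)

```text
clock: 14.68
position: [610.3, 47.3, 55.6]
tool_rot: [2.137, 2.301, 0.002]
ft_force: [-0.4, 0.6, -0.7]
opening: 26.0
```

Request:
jog_arm(
  delta_pos=[
    [3,0,0],
    [6,0,0],
    [8,0,0],
    [10,0,0],
    [12,0,0],
    [14,0,0],
    [15,0,0],
    [15,0,0],
  ],
  angular=[
    [0,0,0],
    [0,0,0],
    [0,0,0],
    [0,0,0],
    [0,0,0],
    [0,0,0],
    [0,0,0],
    [0,0,0],
  ],
  fingers=[20,20,20,20,20,20,20,20],
)

```text
clock: 15.68
position: [608.5, 58.8, 54.7]
tool_rot: [2.138, 2.298, -0.005]
ft_force: [-0.3, -4.6, 0.6]
opening: 26.3
```

Request:
jog_arm(
  delta_pos=[
    [1,0,1.2],
    [1,0,1.2],
    [1,0,1.2],
    [1,0,1.2],
    [1,0,1.2],
    [0,0,-30],
    [0,0,-60],
    [0,0,-70],
  ],
  angular=[
    [0,0,0],
    [0,0,0],
    [0,0,0],
    [0,0,0],
    [0,0,0],
    [0,0,0],
    [0,0,0],
    [0,0,0],
  ],
  fingers=[20,20,50,50,50,50,50,50],
)

```text
clock: 16.68
position: [609.9, 62.9, 126.8]
tool_rot: [2.135, 2.301, 0.006]
ft_force: [0.6, 0.4, -0.1]
opening: 50.2
```

```bash
python3 - <<'E'
from h import *
a=np.radians(-10.2); plan([443.5-15*np.cos(a),-147-15*np.sin(a),45],-10.2)
im,m=save('top','top3.png'); strips(im[205:255,225:335],dict(m,cx=m['cx']-225,cy=m['cy']-205),90,60)
E
```

```text
16.675 [609.9  62.9 126.8] -> [ 428.7 -144.3   45. ] delta [-193.2 -196.5   80.8] rot [ 0.002 -0.004  1.824] F [ 0.6  0.4 -0.1]
[86. 24.] ctr [ 443.2 -146.4] [29, 80] az -8.1
[ 4. 26.] ctr [453.9 120.2] [23, 121] az 178.1
```

Request:
jog_arm(
  delta_pos=[
    [-40,-45,0],
    [-80,-90,0],
    [-120,-135,0],
    [-165,-180,10],
    [-193,-196,40],
    [-193,-196,80],
    [-193,-196,80],
    [-193,-196,80],
    [-193,-196,80],
    [-193,-196,80],
    [-193,-196,80],
    [-193,-196,80],
  ],
  angular=[
    [0,0,0.18],
    [0,0,0.36],
    [0,0,0.54],
    [0,0,0.72],
    [0,0,0.9],
    [0,0,1.08],
    [0,0,1.26],
    [0,0,1.44],
    [0,0,1.62],
    [0,0,1.79],
    [0,0,1.82],
    [0,0,1.82],
  ],
  fingers=[50,50,50,50,50,50,50,50,50,50,50,50],
)

```text
clock: 18.23
position: [426.9, -144.4, 44.1]
tool_rot: [3.13, -0.271, -0.002]
ft_force: [-0.3, 0.2, 0.4]
opening: 49.8
```

```bash
python3 - <<'E'
from h import *
a=np.radians(-10.2); plan([443.5-15*np.cos(a),-147-15*np.sin(a),6],-10.2)
im,m=save('wrist','w8.png'); strips(im,m,90)
im,m=save('side','side1.png')
E
```

```text
18.225 [ 426.9 -144.4   44.1] -> [ 428.7 -144.3    6. ] delta [ 1.9 -0.4 38.1] rot [0.    0.001 0.005] F [-0.3  0.2  0.4]
[282. 213.] ctr [ 444.2 -149.6] [27, 80] az 171.7
```

Request:
jog_arm(
  delta_pos=[
    [1,1.5,25],
    [1,1.5,37],
    [1,1.5,37],
    [1,1.5,37],
    [1,1.5,37],
    [1,1.5,37],
    [1,1.5,37],
    [1,1.5,37],
  ],
  angular=[
    [0,0,-0.02],
    [0,0,-0.02],
    [0,0,-0.02],
    [0,0,-0.02],
    [0,0,-0.02],
    [0,0,-0.02],
    [0,0,-0.02],
    [0,0,-0.02],
  ],
  fingers=[50,50,50,20,20,20,20,20],
)

```text
clock: 19.32
position: [428.7, -146.8, 8.4]
tool_rot: [3.132, -0.244, 0.002]
ft_force: [-0.8, 0.4, 5.9]
opening: 26.0
```

Request:
jog_arm(
  delta_pos=[
    [0,0,0],
    [0,0,-40],
    [0,0,-60],
    [0,0,-60],
  ],
  angular=[
    [0,0,0],
    [0,0,0],
    [0,0,0],
    [0,0,0],
  ],
  fingers=[20,20,20,20],
)

```text
clock: 19.82
position: [429.4, -146.6, 68.7]
tool_rot: [3.132, -0.242, 0.006]
ft_force: [-0.0, -0.0, -1.3]
opening: 26.3
```

```bash
python3 - <<'E'
from h import *
plan([*S(-27),100],94.27)
E
```

```text
19.825 [ 429.4 -146.6   68.7] -> [615.5 -34.7 100. ] delta [ 166.8 -139.2  -30.6] rot [ 0.003 -0.003 -1.8  ] F [-0.  -0.  -1.3]
```

Request:
jog_arm(
  delta_pos=[
    [0,0,-31],
    [40,-33,-31],
    [80,-67,-31],
    [120,-100,-31],
    [160,-130,-31],
    [167,-138,-31],
    [167,-138,-31],
    [167,-138,-31],
    [167,-138,-31],
    [167,-138,-31],
    [167,-138,-31],
    [167,-138,-31],
  ],
  angular=[
    [0,0,-0.18],
    [0,0,-0.36],
    [0,0,-0.54],
    [0,0,-0.72],
    [0,0,-0.9],
    [0,0,-1.08],
    [0,0,-1.26],
    [0,0,-1.44],
    [0,0,-1.62],
    [0,0,-1.79],
    [0,0,-1.8],
    [0,0,-1.8],
  ],
  fingers=[20,20,20,20,20,20,20,20,20,20,20,20],
)

```text
clock: 21.32
position: [613.8, -35.7, 97.5]
tool_rot: [-2.139, -2.299, 0.001]
ft_force: [-0.6, 0.2, -1.6]
opening: 26.3
```

```bash
python3 - <<'E'
from h import *
plan([*S(-27),55],94.27); print(lat(get_obs()['position']))
im,m=save('wrist','w9.png')
E
```

```text
21.325 [613.8 -35.7  97.5] -> [615.5 -34.7  55. ] delta [ 0.8  1.9 42.5] rot [-0.002 -0.001 -0.003] F [-0.6  0.2 -1.6]
[-27.85239459  -1.810548  ]
```

View pics/w9.png

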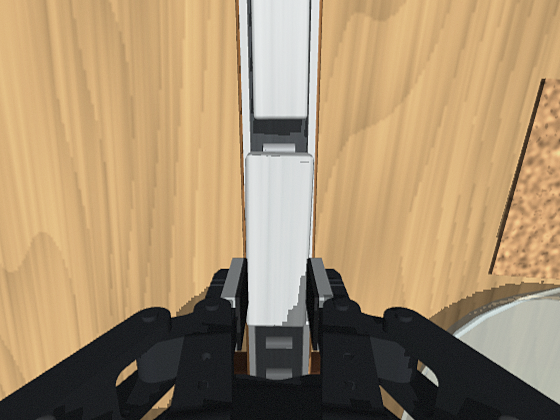

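Strip 3 is held in line behind strip 2 (its rear edge at row 118), so it can go down.

Request:
jog_arm(
  delta_pos=[
    [0,1.6,30],
    [0,1.6,41],
    [0,1.6,43],
    [0,1.6,43],
    [0,1.6,43],
  ],
  angular=[
    [0,0,0],
    [0,0,0],
    [0,0,0],
    [0,0,0],
    [0,0,0],
  ],
  fingers=[20,20,20,20,20],
)

```text
clock: 22.0
position: [616.1, -35.8, 56.3]
tool_rot: [2.137, 2.302, 0.001]
ft_force: [-1.7, 0.6, -0.7]
opening: 25.9
```

Request:
jog_arm(
  delta_pos=[
    [3,0,0],
    [6,0,0],
    [8,0,0],
    [10,0,0],
    [12,0,0],
    [14,0,0],
    [16,0,0],
    [16,0,0],
  ],
  angular=[
    [0,0,0],
    [0,0,0],
    [0,0,0],
    [0,0,0],
    [0,0,0],
    [0,0,0],
    [0,0,0],
    [0,0,0],
  ],
  fingers=[20,20,20,20,20,20,20,20],
)

```text
clock: 23.0
position: [615.0, -22.5, 55.9]
tool_rot: [2.137, 2.298, -0.003]
ft_force: [0.2, -5.7, -0.8]
opening: 25.7
```

Request:
jog_arm(
  delta_pos=[
    [1,0,2.3],
    [2,0,2.3],
    [3,0,2.3],
    [3,0,2.3],
  ],
  angular=[
    [0,0,0],
    [0,0,0],
    [0,0,0],
    [0,0,0],
  ],
  fingers=[20,20,20,20],
)

```text
clock: 23.5
position: [615.0, -22.5, 54.5]
tool_rot: [2.137, 2.295, -0.006]
ft_force: [-1.5, -9.1, 3.3]
opening: 26.1
```

Request:
jog_arm(
  delta_pos=[
    [0,0,0],
    [0,0,0],
    [0,0,0],
    [0,0,-40],
    [0,0,-80],
    [0,0,-120],
    [0,0,-120],
  ],
  angular=[
    [0,0,0],
    [0,0,0],
    [0,0,0],
    [0,0,0],
    [0,0,0],
    [0,0,0],
    [0,0,0],
  ],
  fingers=[50,50,50,50,50,50,50],
)

```text
clock: 24.38
position: [617.4, -16.4, 177.6]
tool_rot: [2.132, 2.299, 0.01]
ft_force: [-0.7, 0.1, 0.6]
opening: 50.2
```

```bash
python3 - <<'E'
from h import *
im,m=save('wrist','w10.png'); cv2.imwrite('pics/w10c.png',cv2.resize(im[0:300,210:350,::-1],None,fx=2.5,fy=2,interpolation=cv2.INTER_CUBIC))
print(proj(m,[[*S(s),59] for s in (123.5,43.5,-36.5)]))
plan([424,-338,280],94)
E
```

```text
[[271.00831858  21.39067475]
 [271.38542775 140.32217846]
 [271.70083961 239.79577602]]
24.425 [615.8 -16.1 175.1] -> [ 424 -338  280] delta [-306.5 -214.9 -105.9] rot [ 0.004 -0.001  0.005] F [-0.8 -0.6  0. ]
```

View pics/w10c.png

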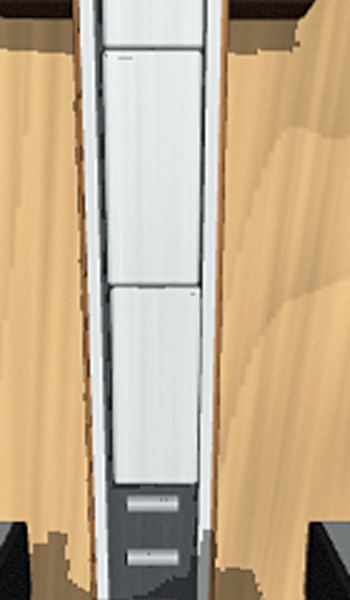

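The three strips lie in line with thin dark seams (rows ~48 and ~285 of the crop). I'll push from the rear end with closed fingers to make sure the seams are shut.

Request:
jog_arm(
  delta_pos=[
    [-52,0,0],
    [-52,0,50],
    [-52,0,100],
    [-52,0,122],
    [-52,0,122],
    [-52,0,122],
    [-48,0,122],
    [-46,0,122],
    [-44,0,122],
    [-42,0,122],
    [-40,0,122],
    [-40,0,122],
  ],
  angular=[
    [0,0,0],
    [0,0,0],
    [0,0,0],
    [0,0,0],
    [0,0,0],
    [0,0,0],
    [0,0,0],
    [0,0,0],
    [0,0,0],
    [0,0,0],
    [0,0,0],
    [0,0,0],
  ],
  fingers=[0,0,0,0,0,0,0,0,0,0,0,0],
)

```text
clock: 25.92
position: [617.7, -57.3, 51.5]
tool_rot: [2.137, 2.301, -0.001]
ft_force: [-0.2, -1.3, 0.7]
opening: -0.2
```

Request:
jog_arm(
  delta_pos=[
    [1,0,0],
    [2,0,0],
    [3,0,0],
    [4,0,0],
    [5,0,0],
    [6,0,0],
    [6,0,0],
  ],
  angular=[
    [0,0,0],
    [0,0,0],
    [0,0,0],
    [0,0,0],
    [0,0,0],
    [0,0,0],
    [0,0,0],
  ],
  fingers=[0,0,0,0,0,0,0],
)

```text
clock: 26.8
position: [617.4, -57.1, 51.8]
tool_rot: [2.137, 2.293, -0.007]
ft_force: [0.7, -8.5, -0.7]
opening: -0.0
```

Request:
jog_arm(
  delta_pos=[
    [-8,0,0],
    [-10,0,-55],
    [-50,-40,-115],
    [-90,-80,-178],
    [-130,-120,-178],
    [-170,-165,-178],
    [-218,-210,-178],
    [-218,-210,-178],
    [-218,-210,-178],
  ],
  angular=[
    [0,0,0],
    [0,0,0],
    [0,0,0],
    [0,0,0],
    [0,0,0],
    [0,0,0],
    [0,0,0],
    [0,0,0],
    [0,0,0],
  ],
  fingers=[0,0,30,60,70,70,70,70,70],
)

```text
clock: 27.92
position: [422.2, -284.7, 229.7]
tool_rot: [-2.143, -2.297, -0.002]
ft_force: [-0.1, 0.7, -0.2]
opening: 70.3
```

```bash
python3 - <<'E'
from h import *
o=get_obs(); print(o['position'],o['joints'].round(2))
im,m=save('wrist','w11.png'); np.save('w11.npy',m,allow_pickle=True)
E
```

```text
[ 422.24548281 -284.65990253  229.66794423] [ 0.09  0.25  0.58  1.64 -0.14  1.29  0.77]
```

View pics/w11.png

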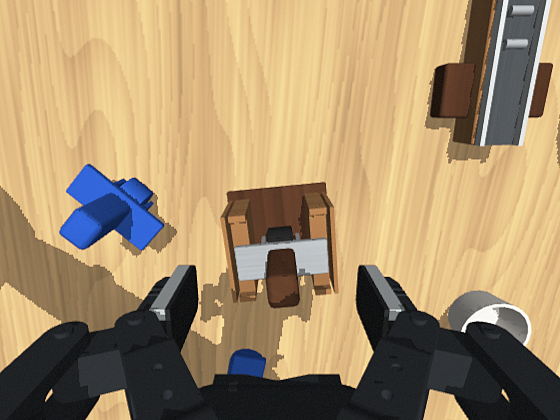

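The hanging roller shows as a grey plate (234–329, 238–280) with the dark handle rising to about (283,290); the blue decoys are off to the left and below.

```bash
python3 - <<'E'
from h import *
m=np.load('w11.npy',allow_pickle=True).item(); im=cv2.imread('pics/w11.png'); hsv=cv2.cvtColor(im,cv2.COLOR_BGR2HSV)
mk=((hsv[:,:,1]<60)&(hsv[:,:,2]>110)).astype(np.uint8); roi=np.zeros_like(mk); roi[225:295,222:340]=1; mk*=roi
pts=np.vstack([c for c in cv2.findContours(mk,0,2)[0] if cv2.contourArea(c)>100]); r=cv2.minAreaRect(pts); b=cv2.boxPoints(r); w=ray(m,b,68)[:,:2]
print(b.round().tolist(),w.round(1).tolist(),'ctr',w.mean(0).round(1),[np.linalg.norm(w[i]-w[(i+1)%4]).round(1) for i in range(4)])
e=[w[1]-w[0],w[2]-w[1]];e.sort(key=np.linalg.norm);e=e[1]; print('x az',np.degrees(np.arctan2(e[1],e[0])))
# handle dark brown
print('stand corners',ray(m,[(228,192),(326,183)],20).round(1))
print('handle px', hsv[300,283],hsv[270,283],hsv[256,283],hsv[210,275])
mk=((hsv[:,:,2]<95)&(hsv[:,:,1]>100)).astype(np.uint8); roi[:]=0; roi[243:320,255:310]=1
c=max(cv2.findContours(mk*roi,0,2)[0],key=cv2.contourArea); print(cv2.boundingRect(c)); low=c[c[:,0,1]>c[:,0,1].max()-14][:,0]; print(low[:,0].min(),low[:,0].max(),low[:,1].max())
x0,x1,yb=low[:,0].min(),low[:,0].max()+1,low[:,1].max()+1
print('top back edge',ray(m,[(x0,yb),(x1,yb)],130).round(1))
E
```

```text
[[233.0, 239.0], [325.0, 230.0], [329.0, 272.0], [237.0, 281.0]] [[383.4, -330.4], [470.5, -315.8], [479.1, -359.1], [388.7, -374.6]] ctr [ 430.4 -345. ] [np.float64(88.3), np.float64(44.1), np.float64(91.8), np.float64(44.5)]
x az 9.501554680158055
stand corners [[ 371.3 -296.6   20. ]
 [ 473.8 -279.8   20. ]]
handle px [ 11 141  58] [ 12 160  62] [  9 131  68] [ 11 149  91]
(266, 249, 34, 59)
267 299 307
top back edge [[ 419.7 -364.2  130. ]
 [ 446.3 -362.4  130. ]]
```

```bash
python3 - <<'E'
from h import *
plan([430.9,-348.5,150],99.5)
plan([430.9,-348.5,78],99.5)
E
```

```text
27.975 [ 424.  -282.6  229.3] -> [ 430.9 -348.5  150. ] delta [-66.4   2.   79.2] rot [ 0.001 -0.002 -0.092] F [-0.6  0.6  0.3]
27.975 [ 424.  -282.6  229.3] -> [ 430.9 -348.5   78. ] delta [-66.6   1.9 151.2] rot [ 0.001 -0.002 -0.092] F [-0.6  0.6  0.3]
```

Request:
jog_arm(
  delta_pos=[
    [-40,2,20],
    [-66,2,60],
    [-66,2,75],
    [-66,2,75],
    [-66,2,75],
  ],
  angular=[
    [0,0,-0.05],
    [0,0,-0.092],
    [0,0,-0.092],
    [0,0,-0.092],
    [0,0,-0.092],
  ],
  fingers=[70,70,70,70,70],
)

```text
clock: 28.6
position: [432.5, -347.9, 155.4]
tool_rot: [2.025, 2.4, 0.003]
ft_force: [0.8, 0.5, 0.9]
opening: 70.0
```

```bash
python3 - <<'E'
from h import *
plan([430.9,-348.5,78],99.5)
im,m=save('wrist','w12.png')
E
```

```text
28.6 [ 432.5 -347.9  155.4] -> [ 430.9 -348.5   78. ] delta [-0.4 -1.8 77.4] rot [0.002 0.    0.003] F [0.8 0.5 0.9]
```

View pics/w12.png

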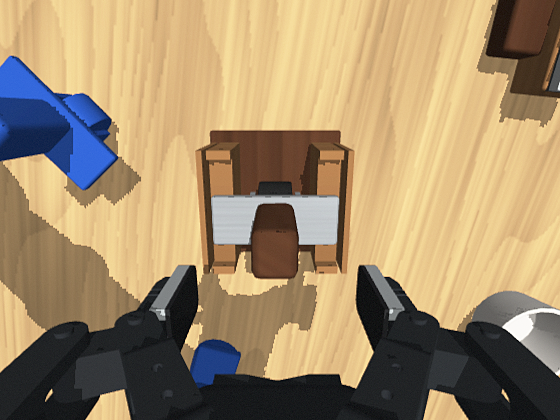

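The plate (212–338, 196–244) is square to the picture, so the yaw is right, and the handle (252–298) sits between the pads.

```bash
python3 - <<'E'
from h import *
m=camera_model('wrist')
w=ray(m,[(212,196),(338,196),(338,244),(212,244)],68)[:,:2]; print(w.round(1).tolist(),w.mean(0))
print(ray(m,[(253,278),(298,278)],130).round(1)); a=np.radians(99.5)
print(ray(m,[(253,278),(298,278)],130)[:,:2].mean(0)+15*np.array([np.cos(a),np.sin(a)]))
E
```

```text
[[385.1, -339.4], [471.5, -324.7], [479.4, -359.8], [389.2, -375.0]] [ 431.33288216 -349.72621415]
[[ 421.7 -364.6  130. ]
 [ 446.  -360.5  130. ]]
[ 431.35563825 -347.71704559]
```

Request:
jog_arm(
  delta_pos=[
    [-0.5,-1,40],
    [-0.5,-1,77],
    [-0.5,-1,77],
    [-0.5,-1,77],
    [-0.5,-1,77],
    [-0.5,-1,77],
    [-0.5,-1,77],
    [-0.5,-1,77],
    [-0.5,-1,77],
  ],
  angular=[
    [0,0,0],
    [0,0,0],
    [0,0,0],
    [0,0,0],
    [0,0,0],
    [0,0,0],
    [0,0,0],
    [0,0,0],
    [0,0,0],
  ],
  fingers=[70,70,70,15,15,15,15,15,15],
  grip_force=100,
)

```text
clock: 29.78
position: [431.4, -350.9, 79.6]
tool_rot: [2.026, 2.395, 0.001]
ft_force: [0.8, 0.9, 6.0]
opening: 24.8
```

```bash
python3 - <<'E'
from h import *
o=get_obs(); print(o['position'],o['opening'],o['ft_force'],o['wrist_torque'])
E
```

```text
[ 431.37819732 -350.92958472   79.58809511] 24.847840029372602 [0.841987   0.87720734 6.02707492] [ 0.13308342  0.14092316 -0.04187381]
```

Request:
jog_arm(
  delta_pos=[
    [0,0,-20],
    [0,0,-50],
    [0,0,-80],
    [0,0,-80],
  ],
  angular=[
    [0,0,0],
    [0,0,0],
    [0,0,0],
    [0,0,0],
  ],
  fingers=[15,15,15,15],
)

```text
clock: 30.28
position: [430.8, -351.2, 159.2]
tool_rot: [2.026, 2.394, 0.001]
ft_force: [0.1, -0.5, -4.5]
opening: 25.0
```

```bash
python3 - <<'E'
from h import *
plan([*S(2),160],94.27); o=get_obs(); print(o['opening'],o['wrist_torque'])
E
```

```text
30.275 [ 430.8 -351.2  159.2] -> [613.4  -5.8 160. ] delta [310.5 237.1  -1.1] rot [0.004 0.003 0.091] F [ 0.1 -0.5 -4.5]
25.00034616160207 [-0.01221546 -0.03606416 -0.04857356]
```

Request:
jog_arm(
  delta_pos=[
    [35,27,-1],
    [75,57,-1],
    [120,92,-1],
    [165,127,-1],
    [210,160,-1],
    [255,195,-1],
    [290,222,-1],
    [310,237,-1],
    [310,237,-1],
    [310,237,-1],
    [310,237,-1],
  ],
  angular=[
    [0,0,0.02],
    [0,0,0.05],
    [0,0,0.09],
    [0,0,0.09],
    [0,0,0.09],
    [0,0,0.09],
    [0,0,0.09],
    [0,0,0.09],
    [0,0,0.09],
    [0,0,0.09],
    [0,0,0.09],
  ],
  fingers=[15,15,15,15,15,15,15,15,15,15,15],
)

```text
clock: 31.65
position: [611.4, -8.2, 158.3]
tool_rot: [2.14, 2.299, -0.002]
ft_force: [-0.2, -0.7, -5.5]
opening: 24.6
```

```bash
python3 - <<'E'
from h import *
plan([*S(2),129],94.27); print(lat(get_obs()['position']))
im,m=save('wrist','w13.png')
E
```

```text
31.65 [611.4  -8.2 158.3] -> [613.4  -5.8 129. ] delta [ 2.2  2.1 29.3] rot [-0.001  0.001 -0.003] F [-0.2 -0.7 -5.5]
[-0.19951849 -2.07938965]
```

View pics/w13.png

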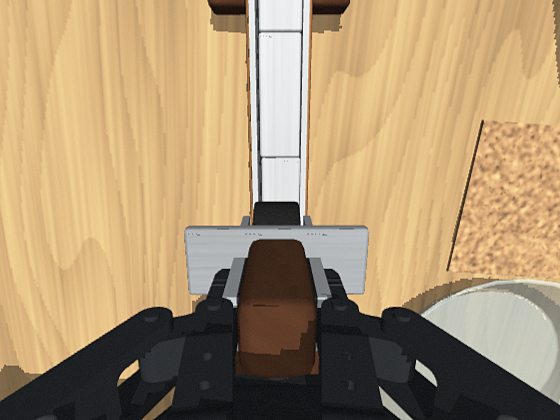

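Strips are still tight and straight; the wheel (cols 253–300) is about 2 mm left of the strip line (260–301), so I'll shift right and press.

Request:
jog_arm(
  delta_pos=[
    [2,2,20],
    [2,2,28],
    [2,2,31],
    [2,2,34],
    [2,2,37],
    [2,2,37],
  ],
  angular=[
    [0,0,0],
    [0,0,0],
    [0,0,0],
    [0,0,0],
    [0,0,0],
    [0,0,0],
  ],
  fingers=[15,15,15,15,15,15],
)

```text
clock: 32.45
position: [613.4, -3.7, 123.5]
tool_rot: [-2.136, -2.303, 0.001]
ft_force: [-6.8, -0.3, 9.8]
opening: 24.9
```

Request:
jog_arm(
  delta_pos=[
    [0,0,1.5],
    [0,0,3],
    [0,0,3],
    [0,0,3],
  ],
  angular=[
    [0,0,0],
    [0,0,0],
    [0,0,0],
    [0,0,0],
  ],
  fingers=[15,15,15,15],
)

```text
clock: 32.95
position: [613.5, -4.0, 123.3]
tool_rot: [-2.136, -2.304, -0.001]
ft_force: [-10.6, 0.2, 21.3]
opening: 25.2
```

Request:
jog_arm(
  delta_pos=[
    [0,-1,-20],
    [40,-1,-20],
    [80,-1,-20],
    [80,-1,-10],
    [80,-1,-6],
    [80,-1,-3],
    [80,-1,0],
    [80,-1,0],
  ],
  angular=[
    [0,0,0],
    [0,0,0],
    [0,0,0],
    [0,0,0],
    [0,0,0],
    [0,0,0],
    [0,0,0],
    [0,0,0],
  ],
  fingers=[15,15,15,15,15,15,15,15],
)

```text
clock: 33.95
position: [609.0, 74.6, 123.3]
tool_rot: [2.136, 2.299, 0.006]
ft_force: [-5.7, -0.3, 16.0]
opening: 24.9
```

Request:
jog_arm(
  delta_pos=[
    [0,-0.5,-22],
    [40,-0.5,-22],
    [75,-0.5,-22],
    [75,-0.5,-10],
    [75,-0.5,-6],
    [75,-0.5,-3],
    [75,-0.5,0],
    [75,-0.5,1],
    [75,-0.5,1],
  ],
  angular=[
    [0,0,0],
    [0,0,0],
    [0,0,0],
    [0,0,0],
    [0,0,0],
    [0,0,0],
    [0,0,0],
    [0,0,0],
    [0,0,0],
  ],
  fingers=[15,15,15,15,15,15,15,15,15],
)

```text
clock: 35.08
position: [602.1, 149.1, 123.2]
tool_rot: [2.138, 2.3, 0.005]
ft_force: [-7.6, -1.1, 22.5]
opening: 25.1
```

Request:
jog_arm(
  delta_pos=[
    [0,-0.5,-22],
    [-50,-0.5,-22],
    [-100,-0.5,-22],
    [-150,-0.5,-22],
    [-184,-0.5,-22],
    [-184,-0.5,-15],
    [-184,-0.5,-8],
    [-184,-0.5,-3],
    [-184,-0.5,0],
    [-184,-0.5,1],
    [-184,-0.5,1],
  ],
  angular=[
    [0,0,0],
    [0,0,0],
    [0,0,0],
    [0,0,0],
    [0,0,0],
    [0,0,0],
    [0,0,0],
    [0,0,0],
    [0,0,0],
    [0,0,0],
    [0,0,0],
  ],
  fingers=[15,15,15,15,15,15,15,15,15,15,15],
)

```text
clock: 36.45
position: [613.7, -31.9, 123.2]
tool_rot: [2.134, 2.306, 0.002]
ft_force: [-11.8, 0.2, 28.2]
opening: 24.8
```

Request:
jog_arm(
  delta_pos=[
    [8,0,0],
    [18,0,0],
    [28,0,0],
    [38,0,0],
    [48,0,0],
    [58,0,0],
    [68,0,0],
    [78,0,0],
    [84,0,0],
    [84,0,0],
  ],
  angular=[
    [0,0,0],
    [0,0,0],
    [0,0,0],
    [0,0,0],
    [0,0,0],
    [0,0,0],
    [0,0,0],
    [0,0,0],
    [0,0,0],
    [0,0,0],
  ],
  fingers=[15,15,15,15,15,15,15,15,15,15],
)

```text
clock: 37.7
position: [607.4, 53.5, 123.2]
tool_rot: [-2.131, -2.306, -0.004]
ft_force: [-10.6, -0.5, 28.8]
opening: 24.7
```

Request:
jog_arm(
  delta_pos=[
    [10,0.3,0],
    [20,0.5,0],
    [30,0.5,0],
    [40,1,0],
    [50,1,0],
    [60,1,0],
    [70,1,0],
    [80,1,0],
    [90,1,0],
    [97,1,0],
    [97,1,0],
  ],
  angular=[
    [0,0,0],
    [0,0,0],
    [0,0,0],
    [0,0,0],
    [0,0,0],
    [0,0,0],
    [0,0,0],
    [0,0,0],
    [0,0,0],
    [0,0,0],
    [0,0,0],
  ],
  fingers=[15,15,15,15,15,15,15,15,15,15,15],
)

```text
clock: 39.08
position: [600.3, 152.2, 123.2]
tool_rot: [-2.128, -2.306, -0.006]
ft_force: [-12.6, -0.4, 27.2]
opening: 25.2
```

Request:
jog_arm(
  delta_pos=[
    [0,-1,-25],
    [-10,-1,-45],
    [-40,-20,-45],
    [-70,-40,-45],
  ],
  angular=[
    [0,0,0],
    [0,0,0],
    [0,0,0],
    [0,0,0],
  ],
  fingers=[15,15,15,15],
)

```text
clock: 39.58
position: [566.1, 76.9, 160.7]
tool_rot: [-2.131, -2.308, 0.0]
ft_force: [-0.2, -0.8, -4.9]
opening: 25.1
```

```bash
python3 - <<'E'
from h import *
x=Rn.from_rotvec([2.026,2.395,0.001]).as_matrix()[:,0]; az=np.degrees(np.arctan2(x[1],x[0])); print(az)
plan([431.4,-350.9,165],az)
E
```

```text
99.54199131043228
39.575 [566.1  76.9 160.7] -> [ 431.4 -350.9  165. ] delta [-415.7 -168.3   -4.3] rot [-0.001 -0.    -0.087] F [-0.2 -0.8 -4.9]
```

Request:
jog_arm(
  delta_pos=[
    [-45,-18,-4],
    [-95,-39,-4],
    [-145,-59,-4],
    [-195,-79,-4],
    [-245,-99,-4],
    [-295,-119,-4],
    [-345,-140,-4],
    [-390,-158,-4],
    [-415.7,-168.3,-4],
    [-415.7,-168.3,-4],
    [-415.7,-168.3,-4],
    [-415.7,-168.3,-4],
  ],
  angular=[
    [0,0,0],
    [0,0,0],
    [0,0,0],
    [0,0,0],
    [0,0,-0.03],
    [0,0,-0.06],
    [0,0,-0.087],
    [0,0,-0.087],
    [0,0,-0.087],
    [0,0,-0.087],
    [0,0,-0.087],
    [0,0,-0.087],
  ],
  fingers=[15,15,15,15,15,15,15,15,15,15,15,15],
)

```text
clock: 41.08
position: [432.0, -349.2, 164.9]
tool_rot: [-2.028, -2.398, -0.002]
ft_force: [0.3, -0.8, -5.1]
opening: 24.9
```

```bash
python3 - <<'E'
from h import *
plan([431.4,-350.9,110],99.54)
im,m=save('wrist','w14.png')
t,_=save('side','side2.png'); cv2.imwrite('pics/mix.png',np.hstack([im[100:400,130:430],cv2.resize(t[130:260,240:400],(369,300),interpolation=cv2.INTER_CUBIC)])[:,:,::-1])
E
```

```text
41.075 [ 432.  -349.2  164.9] -> [ 431.4 -350.9  110. ] delta [-1.7 -0.9 54.9] rot [ 0.    -0.002  0.   ] F [ 0.3 -0.8 -5.1]
```

View pics/mix.png

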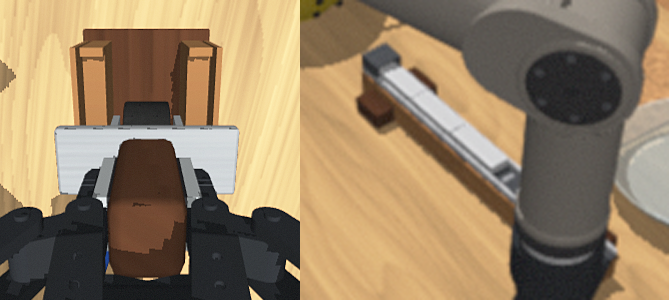

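The roller hangs level in the grip and in line with the stand; the side view shows the three strips flat, continuous and low in the channel.

Request:
jog_arm(
  delta_pos=[
    [-1.5,-0.8,30],
    [-1.5,-0.8,60],
    [-1.5,-0.8,75],
    [-1.5,-0.8,81],
    [-1.5,-0.8,83],
    [-1.5,-0.8,83],
  ],
  angular=[
    [0,0,0],
    [0,0,0],
    [0,0,0],
    [0,0,0],
    [0,0,0],
    [0,0,0],
  ],
  fingers=[15,15,15,15,15,15],
)

```text
clock: 41.92
position: [430.8, -353.7, 83.2]
tool_rot: [2.032, 2.394, 0.0]
ft_force: [-0.2, 0.5, -4.6]
opening: 25.0
```

Request:
jog_arm(
  delta_pos=[
    [2,0,2],
    [2,0,4],
    [2,0,4],
  ],
  angular=[
    [0,0,0],
    [0,0,0],
    [0,0,0],
  ],
  fingers=[15,15,15],
)

```text
clock: 42.3
position: [430.2, -351.1, 79.6]
tool_rot: [2.033, 2.395, 0.002]
ft_force: [-1.8, 3.5, 6.2]
opening: 24.9
```

Seated on the rests (z 79.6, as when picked up). Release and retreat.

Request:
jog_arm(
  delta_pos=[
    [0,0,0],
    [0,0,0],
    [0,0,0],
    [0,0,0],
    [0,0,0],
    [0,0,-40],
    [0,0,-90],
    [30,0,-150],
    [60,0,-150],
    [60,0,-150],
  ],
  angular=[
    [0,0,0],
    [0,0,0],
    [0,0,0],
    [0,0,0],
    [0,0,0],
    [0,0,0],
    [0,0,0],
    [0,0,0],
    [0,0,0],
    [0,0,0],
  ],
  fingers=[70,70,70,70,70,70,70,70,70,70],
)

```text
clock: 43.55
position: [421.1, -289.6, 229.2]
tool_rot: [2.027, 2.399, 0.005]
ft_force: [0.4, -0.7, 0.4]
opening: 69.9
```

```bash
python3 - <<'E'
from h import *
im,m=save('wrist','w15.png'); print(get_obs()['position'])
plan([613,-20,180],94.27)
E
```

```text
[ 420.4824436  -291.08153152  228.57615415]
43.6 [ 420.5 -291.1  228.6] -> [613 -20 180] delta [235.7 234.5  48.9] rot [ 0.001 -0.     0.091] F [ 0.6 -0.6  0.6]
```

View pics/w15.png

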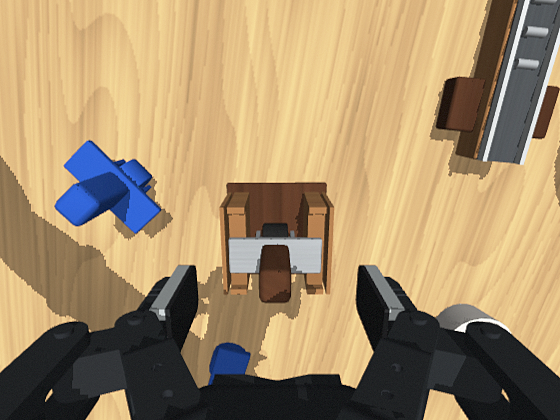

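The roller hangs in its stand with the plate inside the lips (228–322, 238–272). One last look at the strips.

Request:
jog_arm(
  delta_pos=[
    [40,40,0],
    [80,80,0],
    [120,120,20],
    [160,160,40],
    [200,200,49],
    [240,234,49],
    [275,234,49],
    [275,234,49],
    [275,234,49],
    [275,234,49],
  ],
  angular=[
    [0,0,0.05],
    [0,0,0.09],
    [0,0,0.09],
    [0,0,0.09],
    [0,0,0.09],
    [0,0,0.09],
    [0,0,0.09],
    [0,0,0.09],
    [0,0,0.09],
    [0,0,0.09],
  ],
  fingers=[70,70,70,70,70,70,70,70,70,70],
)

```text
clock: 44.85
position: [606.3, 14.5, 179.2]
tool_rot: [2.143, 2.296, -0.002]
ft_force: [0.0, -0.3, 0.5]
opening: 69.7
```

```bash
python3 - <<'E'
from h import *
im,m=save('wrist','w16.png')
g=im.astype(int).sum(2)/3; pr=proj(m,[[*S(s),54] for s in (185,123.5,43.5,-36.5)]); print(pr.round())
seam=[]
for i in range(1,4):
    c=int(pr[i,0]); v0=int(pr[i,1]); col=g[max(v0-20,0):v0+20,c-6:c+7].mean(1); k=np.argmin(col) if i<3 else np.argmin(np.diff(col)); v=max(v0-20,0)+k
    print(i,'row',v,'s@54',lat(ray(m,[(c,v+.5)],54))[0].round(1),'s@59',lat(ray(m,[(c,v+.5)],59))[0].round(1),col[max(k-3,0):k+4].round())
x0=max(int(pr[1,0])-70,0); cv2.imwrite('pics/w16c.png',cv2.resize(im[0:300,x0:x0+140,::-1],None,fx=3,fy=2,interpolation=cv2.INTER_CUBIC))
E
```

```text
[[284. -26.]
 [284.  72.]
 [284. 180.]
 [284. 271.]]
1 row 74 s@54 [121.5  -0.7] s@59 [121.1  -0.8] [220. 191. 136. 105. 175. 225. 222.]
2 row 181 s@54 [42.  -0.7] s@59 [43.  -0.8] [215. 218. 195. 119. 157. 222. 216.]
3 row 272 s@54 [-38.   -0.6] s@59 [-35.5  -0.7] [213. 217. 205. 141.  65.  75.  76.]
```

```bash
python3 -c "
from h import *
print(sign_off())"
```

```text
the job is handed in; nothing more can be done
None
```

The shelf is edged and the job is handed in at about 45 s of the 210 s. Three strips were on the counter, with no fourth once the arm cleared the view.

**What I did:**
- **Laying:** I laid the three strips end to end in the channel. The first went in under the hood until it met the stop, at about 4.5–5.5 N.
- **Closing up:** I pushed on the open end with 8.5 N and nothing moved.
- **Pressing:** I pressed each strip at its middle with the roller, then rolled the row towards the hood, from about 10 mm in from the open end to about 25 mm short of the hood mouth. The reading was about 28 N throughout.
- **Finishing:** I hung the roller back in its stand and left everything else alone.

**Last checks:**
- **Seating:** The roller stayed at the seated height (123.2 mm) at every reading along the row.
- **Joints:** The joints and open end are 79.5 and 80.0 mm apart for 80 mm strips, so there is no visible gap. These figures fit only the seated height, not the raised one.
- **Roller:** The picture shows the plate inside the stand's lips.

**Not fully confirmed:**
- **End stop:** I could not read the catch directly. The stop came out at about 203.5 mm when laying and about 201.5 mm from the final joint positions, within the 2 mm camera calibration.
- **Last picture:** The 16-picture limit was reached, so the final strip view was only measured in code.
- **Sideways load:** While pressing, the wheel ran about 1.5 mm off the strips' centre line, with up to 12.6 N sideways.

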